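Pack the sample carrier

TASK

Pack the grey carrier for the next sample run: set the Petri dish in the wide round bay, the timer face up in the wide square bay, the box of cover glasses in the small square bay and the screw-cap tube upright in the collared well, each resting on the floor of its own pocket; mind the tall microscope that stands between them and the carrier. Leave the label roll and the dropper bottle standing where they are; they look similar but do not belong in the carrier.

Things in the scene. Friction and masses are not known exactly. Their poses are not given: they have to be found in the camera images.
- dish: Petri dish with its lid on, flat and round, 58 mm across, 15 mm high (base 55 mm across, lid overhangs from 11 mm up). Origin at the centre of its underside, z up. (Between the things and the carrier stands a tall fixed microscope: x > 0.48 m, y from -0.18 to 0.18 m, one knob forward to x = 0.44 m, one to the left to y = 0.21 m at x = 0.525 m; in front of it the way is free.)
- timer: square digital timer lying on its back, white, display and buttons up, 66 x 66 mm, 17 mm high at the sides. Origin at the centre of its underside, x and y along its sides, z up.
- coverslips: little white square box of cover glasses with its lid, 32 x 32 mm, 16 mm high. Origin at the centre of its underside, x and y along its sides, z up.
- tube: slim screw-cap sample tube standing upright, 113 mm high, body 29 mm across, ribbed cap 32 mm across from 99 mm up. Origin at the centre of its foot, z up.
- label_roll: roll of paper labels standing on its side face, round like the dish but 25 mm high, 55 mm across, with a hole through the middle; does not belong in the carrier. Origin at the centre of its underside.
- dropper: dropper bottle, stout body 33 mm across and 70 mm high, narrow dropper bulb on top, 102 mm high in all; does not belong in the carrier. Origin at the centre of its underside.
- bay_wide_round: bay for the dish: fixed white plate 102 x 102 x 11 mm, one of four set 2 x 2 (104 mm apart, quarters swap) in the grey carrier (218 mm square, 13 mm high). Origin under its centre, 5 mm above the desk; x, y along its sides; plate top z = 11 mm, pocket floor z = 5 mm. Its middle is dark-lined: a round pocket 76 mm across, 6 mm deep.
- bay_wide_square: bay for the timer: fixed white plate 102 x 102 x 11 mm, one of four set 2 x 2 (104 mm apart, quarters swap) in the grey carrier (218 mm square, 13 mm high). Origin under its centre, 5 mm above the desk; x, y along its sides; plate top z = 11 mm, pocket floor z = 5 mm. Its middle is dark-lined: a square pocket 84 x 84 mm, 6 mm deep, sides parallel to the plate's.
- bay_small_square: bay for the cover-glass box: fixed white plate 102 x 102 x 11 mm, one of four set 2 x 2 (104 mm apart, quarters swap) in the grey carrier (218 mm square, 13 mm high). Origin under its centre, 5 mm above the desk; x, y along its sides; plate top z = 11 mm, pocket floor z = 5 mm. Its middle is dark-lined: a square pocket 48 x 48 mm, 6 mm deep, sides parallel to the plate's.
- bay_collar: bay for the tube: fixed white plate 102 x 102 x 11 mm, one of four set 2 x 2 (104 mm apart, quarters swap) in the grey carrier (218 mm square, 13 mm high). Origin under its centre, 5 mm above the desk; x, y along its sides; plate top z = 11 mm, pocket floor z = 5 mm. Its middle is dark-lined: a round well 46 mm across in a collar 56 mm across, rim at z = 29 mm.
Things that resemble listed ones, but are neither listed nor needed, are in the scene too. What is shaped like the dish but brown or purple is not meant.

How it is judged (in metres and radians):
At the end, for the whole second after the job is handed in: Within 11 mm (dish, tube), 12.5 mm (cover-glass box) or 14 mm (timer) of the centre of its bay, each thing rests on its pocket floor (within 4 mm), upright or face up within 0.12 rad, and still; label roll and dropper bottle upright within 3 cm of their start (horizontal distance between dish and bay_wide_round below 0.011 m and z of dish in the frame of bay_wide_round between 0.002 and 0.009 m and angle between each of dish, timer, coverslips, tube's own z axis and vertical below 0.12 rad and linear speed of each of dish, timer, coverslips, tube below 0.02 m/s and horizontal distance between timer and bay_wide_square below 0.014 m and z of timer in the frame of bay_wide_square between 0.002 and 0.009 m and horizontal distance between coverslips and bay_small_square below 0.0125 m and z of coverslips in the frame of bay_small_square between 0.002 and 0.009 m and horizontal distance between tube and bay_collar below 0.011 m and z of tube in the frame of bay_collar between 0.002 and 0.009 m and distance of each of label_roll, dropper from where it was at the start of the episode below 0.03 m and angle between each of label_roll, dropper's own z axis and vertical below 0.15 rad); the robot touches nothing.
It fails at once if the label roll is carried off, shoved more than 3 cm or tipped over (distance of label_roll from where it was at the start of the episode above 0.03 m or angle between label_roll's own z axis and vertical above 0.4 rad).
It fails at once if the dropper bottle is carried off, shoved more than 3 cm or tipped over (distance of dropper from where it was at the start of the episode above 0.03 m or angle between dropper's own z axis and vertical above 0.4 rad).
It also fails if it takes over 128 s, if anything falls off the work surface, if the arm or the gripper's body presses on something with over 40 N, if the wrist force passes 120 N, or if a joint passes its speed limit or range.

ROBOT

A 7-joint arm with a two-finger parallel gripper is mounted at the origin on a cart in front of the work surface, level with it; the furniture and walls round the work are solid. World frame = base frame: x ahead of the robot, y to its left, z up, the work surface at z = 0. Lengths are in mm, angles in rad, forces in N, time in s.
With the tool pointing down it reaches from about 400 to 875 mm from the base axis. Payload 19.3 kg.
Tool frame: the origin (TCP) lies at the very end of the fingers, on their centre line; the grasp point (between the pads) lies 19 mm behind it (grip_point_offset is the z of the grasp point in the tool frame, in mm); z points along the fingers, y is the line along which they close (so a half turn about z gives the same grasp; the last joint's range is limited). The gripper opens to 85 mm and grips with 20 to 120 N. Pads are 22 mm wide; open, the fingers measure 114 mm over their backs; the gripper's body (76 mm by 85 mm) begins 54 mm behind the grasp point. The pads swing forward as they close: fully open they stand 13 mm farther back than shut.
Start: joints at [-1.281, 0.521, -0.036, 1.599, 0.021, 1.021, -0.113], TCP at [220.072, 584.963, 203.891] pointing down, gripper open.
Joint ranges: [-2.91, 2.91], [-0.3, 2.13], [-1.5, 1.42], [0.17, 2.43], [-1.26, 4.41], [0.16, 1.93], [-2.52, 2.52]. Speed limits (rad/s): [1.89, 1.89, 2.39, 2.39, 3.01, 3.01, 3.01].

INTERFACE

Orientations are given as a 3x3 rotation matrix whose columns are the frame's x, y, z axes.
In Python, from workcell import movep, movel, goto_joints, open_gripper, clamp, wait, inverse_kinematics, read_state, camera, PlanningError, finish_job, grip_point_offset gives the robot as it stands. Calls block until the motion is done:
- movep(position, orientation): joint-space move of the TCP to a pose.
- movel(position, frame=None, max_speed=150, guard=None): straight line of the TCP; frame=None keeps the orientation; max_speed is the mean speed in mm/s. With guard (N) it stops when the force on the tool has changed by that much, and returns True; else False.
- goto_joints(angles): joint-space move.
- open_gripper() and clamp(): open the fingers fully, or close them until they stop; the grip force is fixed at half the most.
- wait(seconds).
- inverse_kinematics(position, orientation): joint angles nearest the present ones, or None.
- read_state(): the state.
- camera(name): name is "scene" or "top" or "wrist"; returns a dict with "image" (400x640x3 uint8, blue, green, red), "range_z" (400x640 float32, mm along the optical axis (not along the pixel's ray), 0 where there is no reading), "fx", "fy", "cx", "cy" (pixels), "cam_to_world" (4x4, takes a point from camera to world coordinates). Camera axes: x right, y up, looking along -z (the intrinsics and any distortion apply to the point x, -y, -z); pixel columns grow to the right and rows downward; lengths in mm; the calibration is good to about 2 mm. A picture is of the moment at which its call begins.
A pose or a line that the arm cannot do raises PlanningError and nothing moves.
- finish_job(): hands the job in; it is judged then, once.
The state is a dict: "time": time; "qpos": joint angles; "qvel": joint speeds; "joint_efforts": joint torques, N m; "eef_pos": TCP position; "tool_rot": TCP orientation; "ft_force": force on the tool from outside, world axes, zero at the start; "torque": the same for the moment, N m; "finger_gap": finger opening in mm; "gripper_force": force on a finger pad.
Only numpy, scipy, OpenCV 4.12 (cv2) and the standard library are available. Lean on these libraries where they do the work, as an engineer would, in place of code of your own. Each camera call takes 0.05 s, during which the arm holds its last target. There are 200 camera calls.

## Working session

There is one attempt and no reset: what is moved stays moved. The work goes in short steps, each a Python script; the robot and the scene stay as the last script left them, time stands still between calls to the robot, and variables do not carry over. Pictures are saved under pics/ and viewed, at most 14 in all, crops included, and the job is handed in when it is done.

```bash
mkdir -p pics; ls
python3 - <<'E'
from workcell import *
import cv2,numpy as np
for n in("top","scene"):
    c=camera(n);cv2.imwrite(f"pics/{n}0.png",c["image"]);np.savez(f"{n}0.npz",**c);print(n,c["fx"],c["cx"],c["cy"],np.round(c["cam_to_world"],3).tolist(),[k for k in c])
print(grip_point_offset, read_state()["time"])
E
```

```text
pics
top 379.3678089241849 316.158067982727 205.12665707497385 [[-0.019, 0.992, -0.122, 318.636], [-1.0, -0.017, 0.023, -72.096], [0.021, 0.122, 0.992, 1572.246], [0.0, 0.0, 0.0, 1.0]] ['image', 'range_z', 'fx', 'fy', 'cx', 'cy', 'cam_to_world']
scene 401.24400634668314 316.98250904253257 202.73022343992733 [[0.777, 0.375, -0.506, -183.625], [-0.63, 0.471, -0.617, -890.362], [0.007, 0.798, 0.602, 849.56], [0.0, 0.0, 0.0, 1.0]] ['image', 'range_z', 'fx', 'fy', 'cx', 'cy', 'cam_to_world']
-18.700000000000003 0.1
```

View pics/top0.png

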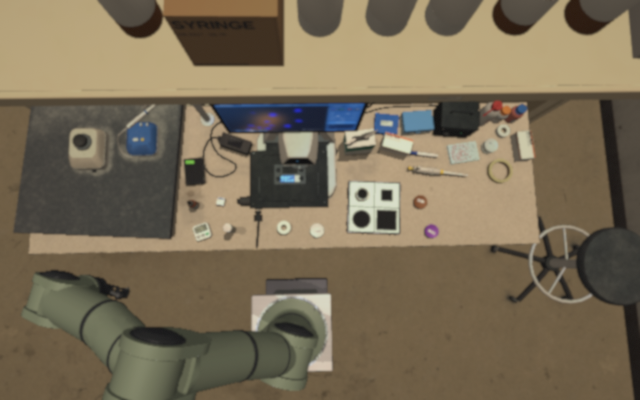

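View pics/scene0.png

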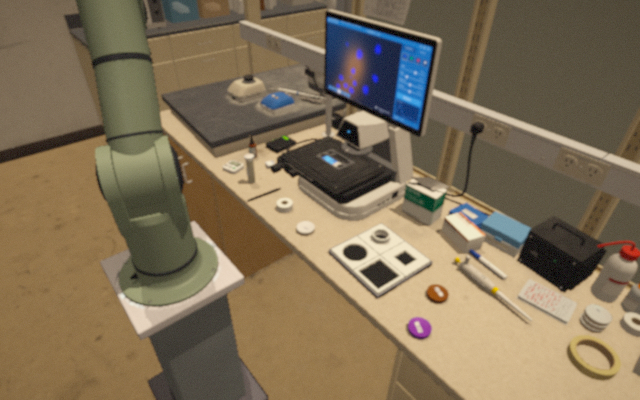

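```bash
cat > h.py <<'E'
from workcell import *
import cv2,numpy as np
def pix2w(c,u,v,z):
    T=np.array(c["cam_to_world"]);d=T[:3,:3]@np.array([(u-c["cx"])/c["fx"],-(v-c["cy"])/c["fy"],-1]);o=T[:3,3]
    return o+d*(z-o[2])/d[2]
def cloud(c):
    T=np.array(c["cam_to_world"]);Z=c["range_z"].astype(float)
    u,v=np.meshgrid(np.arange(Z.shape[1]),np.arange(Z.shape[0]))
    P=np.stack([(u-c["cx"])/c["fx"]*Z,-(v-c["cy"])/c["fy"]*Z,-Z],-1)@T[:3,:3].T+T[:3,3]
    P[Z==0]=np.nan
    return P
E
python3 - <<'E'
from h import *
c=np.load("top0.npz");c={k:c[k] for k in c}
im=c["image"];a=cv2.resize(im[180:250,175:305],None,fx=6,fy=6,interpolation=3);b=cv2.resize(im[170:250,305:445],None,fx=4,fy=4,interpolation=3)
cv2.imwrite("pics/crop.png",a)
for n,u,v,z in [("timer",202,232,17),("tube",228,229,113),("dropper",193,205,100),("cov",221,202,16),("roll",284,227,25),("dish",317,230,15),("round",361,219,11),("sq",386,218,11),("small",387,195,11),("collar",362,194,29)]:print(n,pix2w(c,u,v,z).round())
P=cloud(c);print(np.isfinite(P).mean())
E
```

```text
timer [408. 358.  17.]
tube [412. 233. 113.]
dropper [508. 372. 100.]
cov [530. 283.  16.]
roll [421.  24.  25.]
dish [ 407. -110.   15.]
round [ 450. -293.   11.]
sq [ 452. -398.   11.]
small [ 548. -406.   11.]
collar [ 552. -299.   29.]
0.99604296875
```

View pics/crop.png

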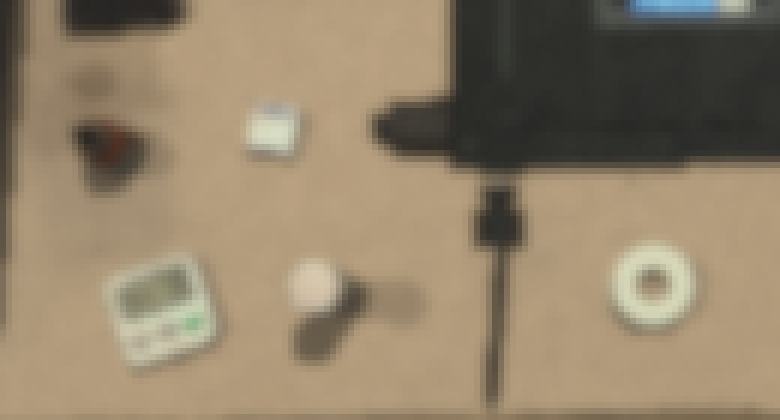

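```bash
cat >> h.py <<'E'
def Rz(a): # tool down, x axis at yaw a
    c,s=np.cos(a),np.sin(a);return np.array([[c,s,0],[s,-c,0],[0,0,-1.]])
def snap(n):
    c=camera("wrist");cv2.imwrite(f"pics/{n}.png",c["image"]);np.savez(f"{n}.npz",**c);return c
def load(n):
    c=np.load(n+".npz");return {k:c[k] for k in c}
E
python3 - <<'E'
from h import *
P=cloud(load("top0"))
m=lambda x0,x1,y0,y1:np.nanmax(np.where((P[...,0]>x0)&(P[...,0]<x1)&(P[...,1]>y0)&(P[...,1]<y1),P[...,2],-99))
print("front",[round(m(x,x+20,-200,215)) for x in range(380,560,20)])
print("leftside",[round(m(400,620,y,y+20)) for y in range(180,420,20)],"carrier",m(340,640,-460,-240))
print(read_state()["tool_rot"])
q=read_state()["qpos"]
for yaw in(0,np.pi/2,-np.pi/2,np.pi):
  for p in([450,300,330],[405,0,330],[500,-345,330]):
    print(yaw,p,(lambda r:None if r is None else np.round(r,2))(inverse_kinematics(p,Rz(yaw))))
E
```

```text
front [30, 32, 126, 127, 122, 147, 151, 147, 150]
leftside [104, 94, 121, 116, 24, 24, 14, 21, 31, 75, 103, 26] carrier 855.990445653462
[[-9.35979988e-01  3.52053060e-01 -3.24189586e-04]
 [ 3.52053207e-01  9.35979482e-01 -9.73755193e-04]
 [-3.93786942e-05 -1.02554736e-03 -9.99999473e-01]]
0 [450, 300, 330] [-1.22  0.33  0.69  1.67 -0.22  1.22 -2.04]
0 [405, 0, 330] [-0.94 -0.    0.81  1.97  0.    1.17 -1.7 ]
0 [500, -345, 330] [-0.05  0.52  0.89  1.51 -0.41  1.31 -0.69]
1.5707963267948966 [450, 300, 330] [-0.96  0.28  0.34  1.66 -0.1   1.21 -0.6 ]
1.5707963267948966 [405, 0, 330] [-0.75  0.    0.62  1.97 -0.    1.17 -0.13]
1.5707963267948966 [500, -345, 330] [-0.02  0.5   0.82  1.51 -0.37  1.3   0.84]
-1.5707963267948966 [450, 300, 330] [-0.44  0.29 -0.33  1.64  0.1   1.23  2.35]
-1.5707963267948966 [405, 0, 330] None
-1.5707963267948966 [500, -345, 330] [-0.18  0.68  1.23  1.51 -0.64  1.41 -2.06]
3.141592653589793 [450, 300, 330] [-0.69  0.27 -0.02  1.65  0.    1.22  0.87]
3.141592653589793 [405, 0, 330] [-0.59  0.01  0.46  1.96 -0.    1.17  1.44]
3.141592653589793 [500, -345, 330] [ 0.81  0.42 -0.45  1.46  0.19  1.3   1.92]
```

Run:
```python
from h import *
movep([430,300,330],Rz(2.6));snap("w1")
movep([405,120,330],Rz(2.4));movep([400,-40,330],Rz(2.0));snap("w2")
movep([405,-170,330],Rz(1.57));movep([480,-345,330],Rz(1.57));snap("w3")
print(read_state()["time"],read_state()["eef_pos"])
print(camera("wrist")["cam_to_world"])
cv2.imwrite("pics/wall.png",cv2.resize(np.hstack([cv2.imread(f"pics/w{i}.png") for i in(1,2)]),(800,250)))
```

```text
4.4583 [ 480.51561359 -343.52173252  329.94152977]
[[ 9.99998668e-01 -7.31369221e-04  1.45932837e-03  4.81031288e+02]
 [ 3.22489373e-04  9.64905870e-01  2.62595806e-01 -2.77246934e+02]
 [-1.60016900e-03 -2.62594986e-01  9.64904821e-01  4.98672718e+02]
 [ 0.00000000e+00  0.00000000e+00  0.00000000e+00  1.00000000e+00]]
```

View pics/wall.png

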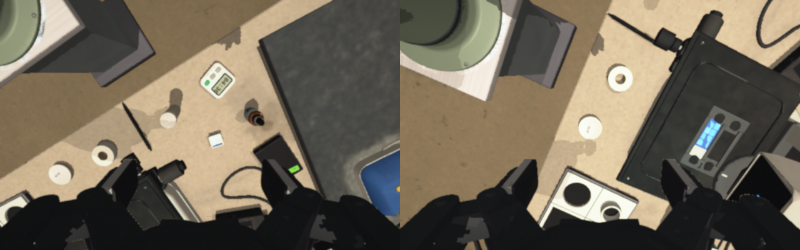

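View pics/w3.png

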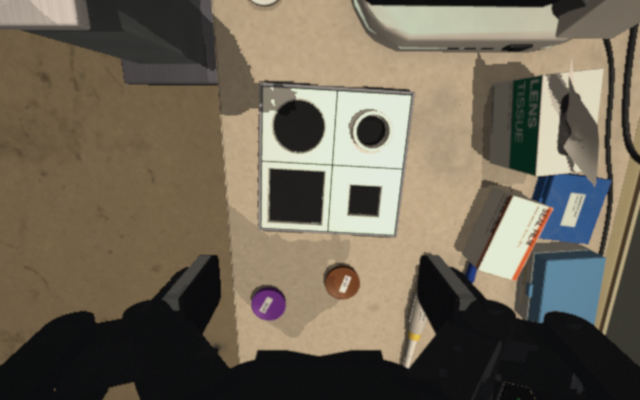

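```bash
cat >> h.py <<'E'
def seg(c,xy,r,z0,z1):
    P=cloud(c);m=(np.hypot(P[...,0]-xy[0],P[...,1]-xy[1])<r)&(P[...,2]>z0)&(P[...,2]<z1)
    n,l,s,_=cv2.connectedComponentsWithStats(m.astype(np.uint8))
    Q=P[l==1+np.argmax(s[1:,4])] if n>1 else np.zeros((0,3))
    (cx,cy),(w,h),a=cv2.minAreaRect(Q[:,:2].astype(np.float32)*1.0)
    return np.round([cx,cy,w,h,a,*np.median(Q,0),len(Q)],1)
E
python3 - <<'E'
from h import *
w1,w2,w3=[load(f"w{i}") for i in(1,2,3)]
print("timer",seg(w1,(408,358),60,9,30));print("cov",seg(w1,(530,283),40,8,30));print("tube",seg(w1,(412,233),40,100,125));print("dropper",seg(w1,(505,372),40,30,120))
print("roll1",seg(w1,(421,24),50,12,40));print("dish1",seg(w1,(407,-110),50,8,40))
print("roll",seg(w2,(421,24),50,12,40));print("dish",seg(w2,(407,-110),50,8,40))
print("carrier",seg(w3,(500,-348),180,8,60),"collar",seg(w3,(552,-299),45,23,40))
P=cloud(w3)
# desk offset check
g=(abs(P[...,0]-400)<20)&(P[...,1]<-200)&(P[...,1]>-240);print("desk",np.nanmedian(P[g],0))
im=w3["image"].max(2);m=((im<60)).astype(np.uint8);m[:80]=0;m[240:]=0;m[:,:255]=0;m[:,415:]=0
n,l,s,ct=cv2.connectedComponentsWithStats(m)
for i in range(1,n):
    if s[i,4]>300:
        cc,_=cv2.findContours((l==i).astype(np.uint8),0,1);W=np.array([pix2w(w3,u,v,16)[:2] for u,v in cc[0][:,0]],np.float32);print(s[i],np.round(np.r_[cv2.minAreaRect(W)[0],cv2.minAreaRect(W)[1],cv2.minAreaRect(W)[2]],1))
m=(P[...,2]>-5);T=w3["cam_to_world"]
E
```

```text
timer [ 411.7  360.    65.1   65.2   18.5  410.8  360.2   16.1 2044. ]
cov [535.3 284.8  31.9  32.6  78.1 534.4 285.2  14.7 423. ]
tube [419.3 236.1  31.5  31.9  31.2 418.6 237.3 111.6 595. ]
dropper [518.9 389.5  26.7  32.9  23.2 515.7 387.7  61.8 612. ]
roll1 [421.9  25.9  54.   54.5  22.1 421.   28.5  23.1 931. ]
dish1 [ 407.5 -109.5   56.4   57.4   46.7  406.8 -108.6   12.6  933. ]
roll [ 421.2   25.2   54.    54.2   70.4  421.4   25.8   23.7 1021. ]
dish [ 406.8 -110.4   56.4   55.8   24.9  406.9 -109.7   13.  1074. ]
carrier [ 4.9900e+02 -3.4910e+02  2.2190e+02  2.1820e+02  8.6600e+01  5.0010e+02
 -3.3910e+02  1.3900e+01  2.0379e+04] collar [ 553.6 -300.2   54.2   55.1   89.3  555.2 -299.8   32.4  482. ]
desk [ 399.97409963 -219.62568932   -0.88712482]
[ 274  100   50   51 1945] [ 450.8 -293.1   68.1   70.    44.6]
[358 116  28  30 636] [ 554.3 -299.7   40.1   38.6   46.4]
[ 270  170   54   52 2591] [ 445.2 -396.6   77.9   78.    86.7]
[349 186  31  29 772] [ 548.1 -402.5   42.4   42.7   86.7]
```

```bash
cat >> h.py <<'E'
D=np.pi/180
def st(t=""):
    s=read_state();print(t,"t%.1f"%s["time"],"gap %.1f"%s["finger_gap"],"F",np.round(s["ft_force"],1),"gf %.0f"%s["gripper_force"],np.round(s["eef_pos"],1),flush=True)
def pick(xy,yaw,z,up=250,slow=60):
    movep([*xy,up],Rz(yaw));movel([*xy,z+50],max_speed=200)
    g=movel([*xy,z],max_speed=50,guard=12);st(f"down guard={g}")
    clamp();st("clamped");movel([*xy,z+50],max_speed=80);movel([*xy,up],max_speed=200);st("lifted")
def place(xy,yaw,z,up=250,guard=8):
    movep([*xy,up],Rz(yaw));movel([*xy,z+40],max_speed=180)
    movel([*xy,z+5],max_speed=60);g=movel([*xy,z],max_speed=20,guard=guard);st(f"placed guard={g}")
    open_gripper();st("open");movel([*xy,z+60],max_speed=100);movel([*xy,up],max_speed=220)
WP=[([430,235,260],2.3),([405,110,260],2.1),([403,-40,260],1.9),([405,-170,260],1.6)]
def trav(right=True):
    for p,y in (WP if right else WP[::-1]): movep(p,Rz(y))
BAY=dict(dish=(450.5,-293.6),timer=(444.8,-397.2),cov=(548,-403.2),tube=(554,-300))
PY=86.6*D
E
python3 - <<'E'
from h import *
movep([405,-170,260],Rz(1.6))
pick((407,-110),PY,5)
snap("d1")
E
```

```text
down guard=False t8.0 gap 85.3 F [-0.2  0.6  0.4] gf 0 [ 407.2 -110.     5.2]
clamped t8.7 gap 0.1 F [ 0.4 -0.6 -0.3] gf 0 [ 407. -110.    5.]
lifted t10.6 gap 0.2 F [-0.  -0.6 -0.2] gf 0 [ 406.5 -109.9  249.2]
```

View pics/d1.png

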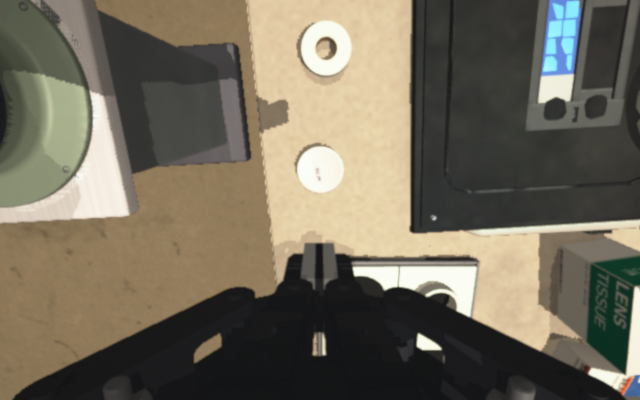

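Run:
```python
from h import *
open_gripper()
d=seg(load("d1"),(407,-110),50,8,40);print(d)
pick((d[0],d[1]),PY,-2,up=150)
```

```text
[ 407.  -110.3   56.5   55.9   86.5  407.1 -109.5   13.  1684. ]
down guard=False t13.8 gap 85.2 F [-0.1  0.4  0.7] gf 0 [ 407.1 -110.3   -1.8]
clamped t14.5 gap 0.2 F [0.9 1.  0.6] gf 0 [ 407.  -110.3   -2. ]
lifted t16.0 gap 0.2 F [0.1 1.1 0.1] gf 0 [ 406.8 -110.   149.4]
```

Run:
```python
from h import *
c=load("d1");P=cloud(c)
for v in range(236,300,6): print(v,P[v,316].round(1),P[v,324].round(1),c["range_z"][v,318])
s=read_state();print(s["eef_pos"],s["tool_rot"])
c=camera("scene");cv2.imwrite("pics/s2.png",cv2.resize(c["image"][150:330,200:440],None,fx=3,fy=3))
c=snap("d2");print(seg(c,(407,-110),50,8,40))
```

```text
236 [ 3.967e+02 -2.019e+02 -2.000e-01] [ 407.5 -202.9   -1.1] 445.66898
242 [ 396.1 -211.1   -1.7] [ 407.  -211.8   -1.8] 447.7842
248 [nan nan nan] [409.8 -99.6 285. ] 141.92082
254 [406.4 -99.3 291.7] [409.7 -99.7 291.2] 137.22769
260 [406.4 -99.7 296.6] [409.6 -99.6 297.2] 131.24532
266 [406.5 -99.8 301.7] [409.6 -99.7 302.5] 125.995445
272 [406.5 -99.9 306.6] [409.5 -99.6 307.6] 120.70752
278 [406.6 -99.4 312.2] [409.5 -99.1 313. ] 116.891075
284 [ 406.5 -101.6  312.5] [ 409.3 -102.1  311.9] 117.24418
290 [ 406.3 -104.5  311.6] [ 409.2 -103.3  313.9] 117.63899
296 [ 406.2 -106.2  312.8] [ 409.2 -103.3  317.9] 117.89901
[ 406.78495641 -109.99066234  149.38446102] [[ 5.87828932e-02  9.98270703e-01 -4.19492909e-04]
 [ 9.98270770e-01 -5.87828021e-02  2.26468338e-04]
 [ 2.01417738e-04 -4.32079973e-04 -9.99999886e-01]]
[ 407.5 -110.5   57.3   56.7   85.7  407.5 -109.4   13.  2859. ]
```

View pics/s2.png

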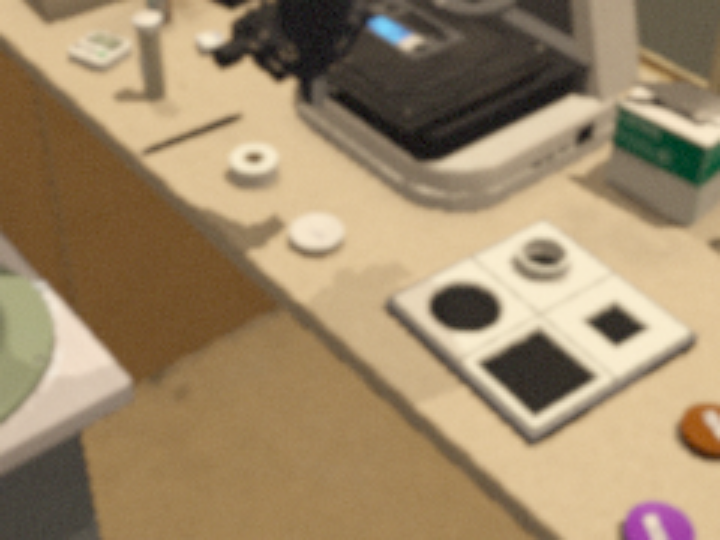

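Run:
```python
from h import *
st()
movel([400,-188,60]);movel([400,-188,5])
g=movel([400,-188,-45],max_speed=25,guard=6);st(g)
movel([400,-188,60])
```

```text
t16.1 gap 0.0 F [0.2 0.6 0.4] gf 0 [ 406.4 -110.2  149. ]
True t18.8 gap -0.2 F [-2.1  1.9 15.3] gf 8 [ 400.  -188.   -27.4]
```

Run:
```python
from h import *
movel([407,-110.3,60]);open_gripper()
pick((407.2,-110.3),PY,-24,up=120)
if read_state()["finger_gap"]>50:
    snap("d3")
    place(BAY["dish"],PY,-13.5,up=150); 
    movel([450,-293,250]);movep([480,-345,330],Rz(1.57));c=snap("d4")
    print(seg(c,BAY["dish"],45,19,40))
    cv2.imwrite("pics/d34.png",cv2.resize(np.hstack([cv2.imread(f"pics/d{i}.png") for i in(3,4)]),(800,250)))
```

```text
down guard=False t23.1 gap 85.2 F [ 0.7  0.1 -0.2] gf 0 [ 407.3 -110.3  -23.8]
clamped t23.5 gap 54.6 F [-3.7  1.7 28.7] gf 57 [ 407.4 -110.2  -23.3]
lifted t24.9 gap 53.9 F [-0.2 -0.1 -0.9] gf 63 [ 407.1 -110.   119.6]
placed guard=True t27.6 gap 54.1 F [-0.9  1.9 11.8] gf 64 [ 450.8 -293.7  -13. ]
open t28.0 gap 85.4 F [ 0.1 -0.4 -0.3] gf 0 [ 450.4 -293.5  -13.5]
[ 450.  -293.4   55.9   56.3   89.8  450.3 -293.6   23.2 1352. ]
```

View pics/d34.png

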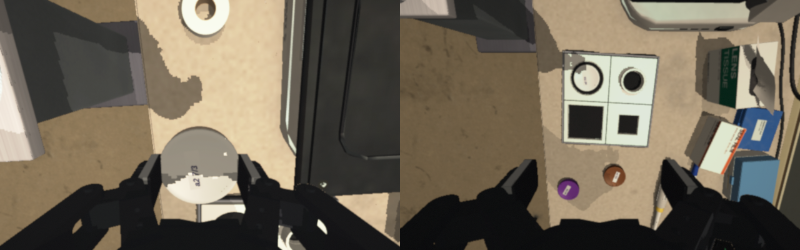

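Run:
```python
from h import *
trav(False)
pick((535.3,284.8),78.1*D,-19,up=250)
if read_state()["finger_gap"]>25:
    trav();place(BAY["cov"],PY,-8.5,up=250)
    movep([480,-345,330],Rz(1.57));c=snap("c4")
    print(seg(c,BAY["cov"],32,18,40),seg(c,BAY["dish"],45,19,40))
st()
```

```text
down guard=False t36.5 gap 85.3 F [-0.2 -0.5  0.5] gf 0 [535.5 284.9 -18.7]
clamped t37.1 gap 30.2 F [-2.6 -0.4  8.3] gf 59 [535.4 284.9 -18.6]
lifted t39.1 gap 29.7 F [-0.5  0.  -0.6] gf 59 [534.9 284.6 249. ]
placed guard=True t45.1 gap 30.4 F [-0.7  2.2  8.3] gf 60 [ 548.2 -403.2   -8.5]
open t45.7 gap 85.7 F [-0.5  0.4  0.5] gf 0 [ 547.8 -403.    -9.2]
[ 547.2 -402.4   31.8   31.8   87.1  546.8 -402.1   24.8  463. ] [ 449.6 -293.7   56.1   56.2   89.8  450.  -292.6   23.2 1355. ]
 t48.1 gap 85.4 F [ 0.9 -0.7 -0.5] gf 0 [ 480.4 -344.5  329.1]
```

Run:
```python
from h import *
movep([480,-345,330],Rz(1.57));trav(False)
pick((411.7,360),108.5*D,-21,up=250)
if read_state()["finger_gap"]>55:
    trav();place(BAY["timer"],PY,-11,up=250)
    movep([480,-345,330],Rz(1.57));c=snap("t4")
    print(seg(c,BAY["timer"],52,18,40),seg(c,BAY["cov"],32,18,40))
st()
```

```text
down guard=False t54.2 gap 85.3 F [ 0.3 -0.3 -0.3] gf 0 [411.8 360.1 -20.7]
clamped t54.6 gap 63.6 F [-4.7 -2.3 18.2] gf 61 [411.8 360.2 -20.1]
lifted t56.6 gap 63.1 F [ 0.  -1.1 -0.3] gf 66 [411.3 359.8 249.1]
placed guard=True t62.6 gap 62.8 F [-0.6  1.4 10.6] gf 67 [ 445.1 -397.5   -9.9]
open t63.0 gap 85.5 F [-0.2 -0.6  0.3] gf 0 [ 444.8 -397.1  -10.6]
[ 444.3 -397.    65.1   65.3   86.4  444.8 -395.2   26.  1825. ] [ 547.2 -402.7   32.4   32.    86.7  546.8 -402.1   25.   463. ]
 t65.3 gap 84.7 F [-0.1 -0.5 -0.4] gf 0 [ 479.7 -344.8  329.1]
```

View pics/t4.png

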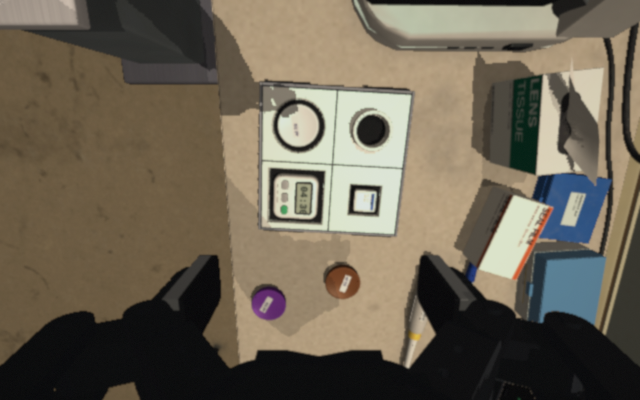

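Run:
```python
from h import *
trav(False);movep([430,236,330],Rz(2.0));c=snap("u0");d=seg(c,(419,236),40,100,125);print(d)
xy=(419.2,236.2) if len(d)==0 or np.hypot(d[0]-419,d[1]-236)>4 else (d[0],d[1])
pick(xy,PY,40,up=250)
if read_state()["finger_gap"]>22:
    trav();movep([*BAY["tube"],250],Rz(PY));snap("u1")
st()
```

```text
[418.6 236.4  31.   31.1  22.1 418.8 236.7 111.9 594. ]
down guard=False t71.1 gap 85.4 F [-0.3  0.1 -0.1] gf 0 [418.7 236.5  40.2]
clamped t71.7 gap 29.9 F [-0.4  0.1  5.4] gf 59 [418.7 236.5  40.2]
lifted t73.4 gap 29.8 F [-0.2  0.6 -0.2] gf 59 [418.1 236.3 249.1]
 t76.9 gap 30.3 F [-0.8 -0.4 -0.1] gf 59 [ 554.2 -298.5  250.4]
```

View pics/u1.png

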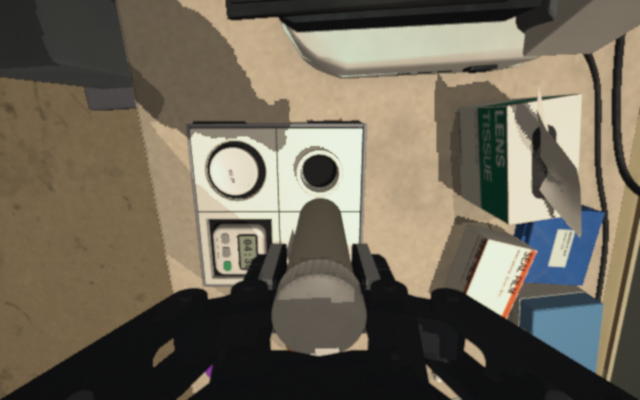

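Run:
```python
from h import *
place(BAY["tube"],PY,49,up=250)
movep([480,-345,330],Rz(1.57));c=snap("u4")
print(seg(c,BAY["tube"],40,105,140))
for k,z,r in(("dish",19,45),("timer",18,52),("cov",18,32)):print(k,seg(c,BAY[k],r,z,40))
movep([405,-170,330],Rz(1.6));movep([400,-40,330],Rz(2.0));c=snap("u5");print("roll",seg(c,(421,24),50,12,40))
st()
```

```text
placed guard=True t79.2 gap 29.6 F [0.9 0.8 7. ] gf 59 [ 554.5 -300.4   50.3]
open t79.8 gap 85.2 F [-0.2 -0.   0.3] gf 0 [ 553.9 -299.9   49.6]
[ 554.8 -300.4   30.8   32.1   89.6  554.  -300.2  121.7  705. ]
dish [ 450.1 -293.4   56.7   56.7   24.9  450.2 -293.2   23.2 1358. ]
timer [ 444.8 -397.2   65.6   64.9   87.1  444.7 -394.9   26.1 1825. ]
cov [ 547.3 -402.7   32.2   32.2   86.2  547.4 -401.6   24.9  462. ]
roll [ 421.3   25.5   53.7   53.2   24.8  421.2   25.7   23.7 1018. ]
 t83.8 gap 85.5 F [ 0.3 -0.4  0.4] gf 0 [400.2 -41.2 330.1]
```

View pics/u4.png

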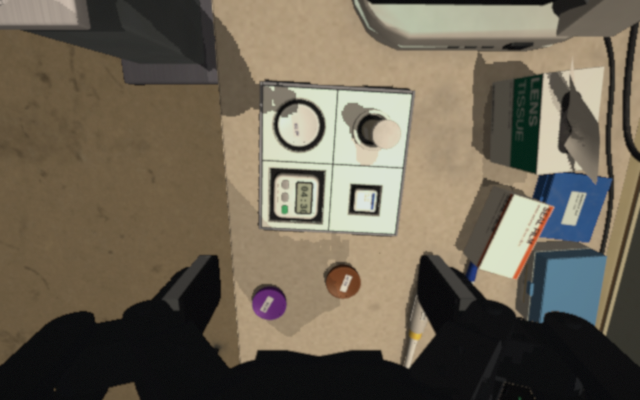

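All four items sit in their bays: the tube's cap is at (385,135), upright and 121.7 mm high. The label roll has not moved.

```bash
python3 -c "
from workcell import *
print(finish_job())"
```

```text
the job is handed in; nothing more can be done
None
```

I packed the dish, timer, cover-glass box and tube into their bays and handed the job in at about 84 s; the last images show all four centred and seated and the label roll unmoved, but I didn't re-measure the dropper bottle at the end, and the hand-in returned no verdict.

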